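# Make the bench router safe and set the dial gauge for a run-out check

## Task

Get the bench router ready for a run-out check. First isolate it: turn the handle of the larger isolator from on to off, and leave the smaller one, which feeds the extraction fan, on. Then lock the dial gauge's magnetic base by turning the switch on top of it from off to on, and after that turn the gauge's bezel until the pointer reads zero; do not touch the test pin in the collet, and leave everything that lies loose where it is.

Things in the scene. Friction and masses are not known exactly. Their poses are not given: they have to be found in the camera images.
- router_isolator: the LARGER of two rotary isolators (left or right of the smaller): pale enclosure 125 mm along the slope, 95 wide, 62 deep, on a steel bracket, fixed, cover sloping 0.5 rad to the robot's side. Origin on the bench under the bracket's middle; x level, away from the operator, y across the cover, z up. Cover's outward normal n = (-0.479, 0, 0.878), up the slope = (0.878, 0, 0.479) in these axes
- router_isolator_grip (a point): on the axis of the larger isolator's handle, at the top of its black bar grip, 122 mm above the bench; axes as router_isolator. The bar is 58 mm long, 14 thick and rises 22 mm along n from a 50 mm hub; the cover lies 34 mm below this point along n. The handle turns about n
- router_isolator_handle (a joint): larger isolator's handle, rad: 0 = on, bar up and down the slope; pi/2 = off, bar across the cover (along y of its body), a quarter turn anticlockwise as one faces the cover. Stops at both ends. A snap spring holds it at either and, from beyond half way, carries it home when let go; turning it takes up to 0.3 N m. Starts on
- fan_isolator: the SMALLER isolator, same kind, sloping likewise: enclosure 85 mm along the slope, 65 wide, 50 deep; bar 36 mm long, 10 thick, its top 97 mm above the bench. Leave alone. Origin on the bench under its bracket, axes as for the larger
- fan_isolator_handle (a joint): smaller isolator's handle, rad: 0 = on, bar up and down the slope; pi/2 = off. Starts on and stays on
- router_top: cast-iron router top let into the bench, fixed, surface 8 mm above the bench. Origin at bench height under the pin; reaches from -150 to 250 mm along its x and -270 to 100 mm along its y. A split white fence, top 79 mm above the bench, stands across it at x = 196 to 247 mm
- test_pin: ground steel test pin, 12 mm in diameter, upright in the router's collet, top 98 mm above the bench; collet nut 31 mm wide, 14 high. Origin on its axis at the router top's surface. Fixed; do not touch
- gauge_stand: dial gauge on its magnetic base, fixed. Origin on the pin's axis at the router top's surface; x level, away from the side the dial faces, y from gauge to pin, z up. Gauge centre 85 mm from the pin along -y, its plunger level along +y to the pin. The dial leans 0.45 rad: outward normal n = (-0.435, 0, 0.900), up the slope = (0.900, 0, 0.435) in these axes
- switch_grip (a point): on the vertical axis of the magnetic base's switch, at the top of its dark steel bar grip, 96 mm above the bench; axes as gauge_stand. Bar 44 mm long, 12 thick, 22 high, on a 32 mm hub. The grey base block (117 mm along x, 50 along y) lies 33 mm below this point; its 12 mm post stands 67 mm from it along +x and rises 37 mm above it, with a rod from it to the gauge's back
- base_switch (a joint): magnetic base's switch, rad: 0 = off, bar along the block (x of gauge_stand); pi/2 = on, bar across the block, a quarter turn clockwise from above. Stops at both ends, snap spring as in the isolator, takes up to 0.2 N m. Starts off
- dial_centre (a point): on the dial's axis at the top of the bezel's rim; axes as gauge_stand. The knurled steel bezel is 58 mm in diameter and 12 mm high along n; below it the 55 mm gauge body, 18 mm deep. Nothing stands beside the bezel. It turns about n
- bezel (a joint): the bezel, white dial fast to it, rad, growing clockwise as one faces the dial; 0 = zero mark straight up the slope. Friction 0.06 N m, stays where left
- pointer (a joint): the gauge's black pointer, rad, same sense and origin as the bezel; it stays still. The gauge reads zero when bezel = pointer. At the start the bezel lies 0.4 to 1.4 rad behind: turn it clockwise by the difference
- dial_zero (a point): the zero of the dial: its single bold black mark, 5 x 2.4 mm (the other 49 divisions are thin lines); this point is 21.5 mm from the dial's axis and turns with the bezel
- pointer_tip (a point): the point of the pointer, 21.5 mm from the dial's axis (the other end is a short wide tail)
- seam_roller: loose veneer roller on the router top between pin and fence: steel wheel, dark wooden handle, 170 mm long along its x, 37 high. Origin at its underside. Leave alone
- collet_spanner: loose flat steel spanner on the router top in front of the pin, about 146 mm long along its x, 48 wide, 6 thick. Leave alone
- sanding_block: loose cork sanding block, 110 x 65 x 35 mm, on the bench in front of the isolators. Origin at the centre of its underside. Leave alone
- pot: loose terracotta pot, 72 mm across, 75 high, on the bench to the right of the router top. Leave alone

How it is judged:
By the outcome, as a careful person would: the job done as asked, in the order asked, and still so for the second after the job is handed in, with the robot touching nothing.
It also fails if it takes over 69 s, if anything falls off the work surface, if the arm or the gripper's body presses on something with over 40 N, if the wrist force passes 120 N, or if a joint passes its speed limit or range.

## Robot

A 7-joint arm with a two-finger parallel gripper is mounted at the origin on the work surface. World frame = base frame: x ahead of the robot, y to its left, z up, the work surface at z = 0. Lengths are in m, angles in rad, forces in N, time in s.
With the tool pointing down it reaches from about 0.4 to 0.85 m from the base axis. Payload 10.4 kg.
Tool frame: the origin (TCP) lies midway between the tips of the shut fingers; the grasp point (between the pads) lies r.grip_point_offset behind it (r.grip_point_offset is the distance from the TCP to the grasp point, in m); z points along the fingers, y is the line along which they close (so a half turn about z gives the same grasp; the last joint's range is limited). The gripper opens to 87 mm and grips with 3 to 60 N. Pads are 19 mm wide; open, the fingers measure 117 mm over their backs; the gripper's body (75 mm by 190 mm) begins 51 mm behind the grasp point.
Start: joints at [1.262, 0.332, -0.065, 1.46, 0.022, 1.35, -0.088], TCP at [0.176, -0.6, 0.223] pointing down, gripper open.
Joint ranges: [-2.6, 2.6], [-0.5, 2.12], [-1.47, 1.34], [0.16, 2.42], [-1.27, 4.41], [0.06, 2.06], [-2.6, 2.6]. Speed limits (rad/s): [2.22, 2.22, 2.79, 2.79, 3.14, 3.14, 3.14].

## Interface

Orientations are given as a unit quaternion [x, y, z, w].
In Python, from bench import r gives the robot as it stands.
- The arm moves only by the tool play_rows, never from a script. Its arguments are lists of equal length, an entry for each row: "claw": the closure, from 0 (fully open) to 1 (shut); "delta_pos": the shift along the tool's x, y, z scaled (see below), a list of three; "delta_rot": the turn, a rotation vector about the tool's x, y, z scaled (see below), a list of three. A call has 1 to 8 rows; each row shifts and turns the commanded pose from where the row before left it, along the tool's axes as they then stand; what a row does not reach is not made up. The controller multiplies each number of a shift by 200 mm and each number of a turn by pi rad. A row lasts 1/10 s, in which the tool goes at most 50 mm and 8.59 degrees, less where a joint would pass 70% of its speed; a pose out of reach is approached as far as the arm can. A call with a number of a shift or a turn outside -1 to 1 is refused whole. A call with a gripper value outside its range is refused whole. The fingers move at their own pace and stop on an object; "squeeze" is the grip in N (left out, the last holds). Time passes only in rows, so rows that do not move let the fingers close. It gives the time, the measured TCP pose, the force, the opening and the grip force at its end, in the units of the state.
- r.read_state(): the state, without advancing time (a new reading comes with each control period).
- r.camera(name): name is "side" or "top"; returns a dict with "pixels" (480x640x3 uint8, red, green, blue), "camera_matrix" (3x3 intrinsics, pixels), "cam_to_world" (4x4, takes a point from camera to world coordinates). Camera axes: x right, y up, looking along -z (the intrinsics and any distortion apply to the point x, -y, -z); pixel columns grow to the right and rows downward; lengths in m; the calibration is good to about 2 mm. A picture is of the moment at which its call begins. There is no depth.
- r.close_job(): hands the job in; it is judged then, once.
The state is a dict: "time": time; "joint_positions": joint angles; "joint_vel": joint speeds; "joint_torque": joint torques, N m; "ee_pos": TCP position; "eef_rot": TCP orientation; "ft_force": force on the tool from outside, world axes, zero at the start; "torque": the same for the moment, N m; "width": finger opening in m; "grip_force": force on a finger pad.
Only numpy, scipy, OpenCV 4.12 (cv2) and the standard library are available. Lean on these libraries where they do the work, as an engineer would, in place of code of your own. Each camera call takes 0.05 s, during which the arm holds its last target. There are 200 camera calls.

## Working session

There is one attempt and no reset: what is moved stays moved. The work goes in short steps, Python scripts to look and compute and a tool call to move; the robot and the scene stay as the last step left them, time stands still between calls to the robot, and variables do not carry over. Pictures are saved under pics/ and viewed, at most 10 in all, crops included, and the job is handed in when it is done.

Besides the shell and the picture viewer there is one more tool, called after "Request:" by a JSON object that holds its "op" and its "data". play_rows: Moves the arm, as the interface text tells. Shifts and turns lie within -1 to 1; 1 stands for 200 mm of shift or pi rad of turn. Its arguments: {"type":"object","properties":{"claw":{"type":"array"},"delta_pos":{"type":"array"},"delta_rot":{"type":"array"},"squeeze":{"type":"number"}},"required":["claw","delta_pos","delta_rot"]}

```bash
mkdir -p pics; ls
python3 - <<'E'
from bench import r
import cv2,numpy as np,pickle
s=r.read_state();print(s,r.grip_point_offset)
d={}
for n in("side","top"):
    c=r.camera(n);d[n]=c;cv2.imwrite(f"pics/{n}0.png",c["pixels"][:,:,::-1]);print(n,c["camera_matrix"],c["cam_to_world"],[k for k in c])
pickle.dump(d,open("c0.pkl","wb"))
E
```

```text
pics
{'time': 0.0, 'joint_positions': array([ 1.26240331,  0.33289645, -0.06469991,  1.46097042,  0.02159768,
        1.34990228, -0.08853753]), 'joint_vel': array([ 7.96041681e-05,  2.33790648e-03,  1.61960314e-03,  1.70167160e-04,
        5.07923609e-04, -2.36290985e-04, -6.27403086e-04]), 'joint_torque': array([ 2.30604437e-04, -6.23251891e+01,  2.49871990e-02, -3.89905787e+01,
       -6.13515987e-02,  3.93851101e-02,  8.44989768e-05]), 'ee_pos': array([ 0.17607922, -0.59926354,  0.2217247 ]), 'eef_rot': array([ 9.89808560e-01,  1.42402478e-01, -1.38651654e-04, -7.27427809e-04]), 'ft_force': array([ 0.81151244, -0.85354748,  0.51652538]), 'torque': array([ 0.00032083,  0.01966015, -0.01754981]), 'grip_force': 0.0, 'width': 0.08704127224115457} 0.0187
side [[470.07428571   0.         320.14837982]
 [  0.         470.07428571 240.58670342]
 [  0.           0.           1.        ]] [[ 0.99553419  0.06759437 -0.06589893  0.4912692 ]
 [-0.0931446   0.58980098 -0.80215889 -0.97358503]
 [-0.01535417  0.80471473  0.5934631   0.8367073 ]
 [ 0.          0.          0.          1.        ]] ['pixels', 'camera_matrix', 'cam_to_world']
top [[447.51150069   0.         307.01499227]
 [  0.         447.51150069 237.9493964 ]
 [  0.           0.           1.        ]] [[-2.67892836e-02  9.93218544e-01 -1.13133804e-01  4.67567410e-01]
 [-9.99633295e-01 -2.61696541e-02  6.95878706e-03  7.62564982e-04]
 [ 3.95092383e-03  1.13278738e-01  9.93555392e-01  1.26468455e+00]
 [ 0.00000000e+00  0.00000000e+00  0.00000000e+00  1.00000000e+00]] ['pixels', 'camera_matrix', 'cam_to_world']
```

View pics/side0.png

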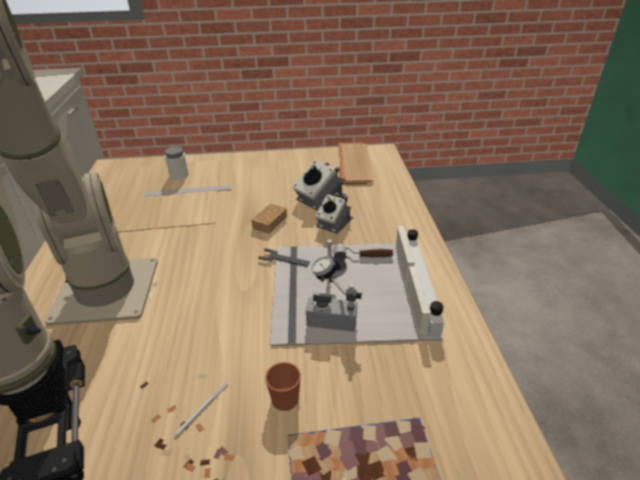

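View pics/top0.png

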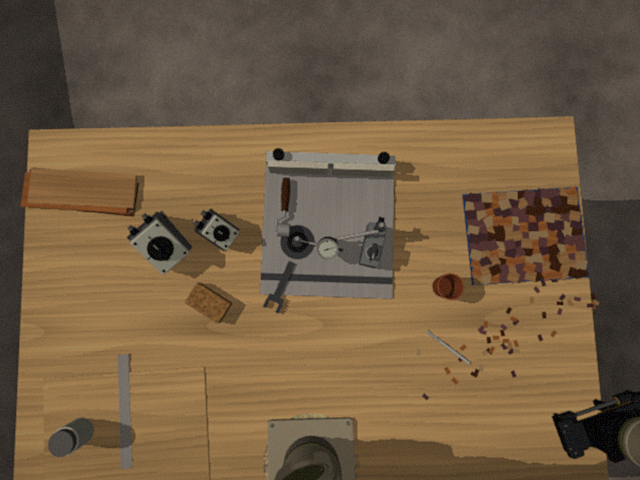

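The side view shows the isolators near (318,185) and (332,210), the dial at (323,267) and the switch at (322,298). In the top view they are at (160,249), (221,233), (328,248) and (374,252).

Run:
```python
import cv2,numpy as np,pickle
d=pickle.load(open("c0.pkl","rb"))
def crop(n,x,y,w,h,s): 
    return cv2.resize(d[n]["pixels"][y:y+h,x:x+w,::-1],None,fx=s,fy=s,interpolation=cv2.INTER_CUBIC)
a=np.hstack([crop("top",120,200,80,60,5) , crop("side",280,155,80,60,5)])
b=np.hstack([crop("top",310,215,80,60,5), crop("side",295,240,80,60,5)])
b2=crop("side",295,285,80,60,5)
cv2.imwrite("pics/z1.png",np.vstack([a,b]))
```

```text
(no output)
```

View pics/z1.png

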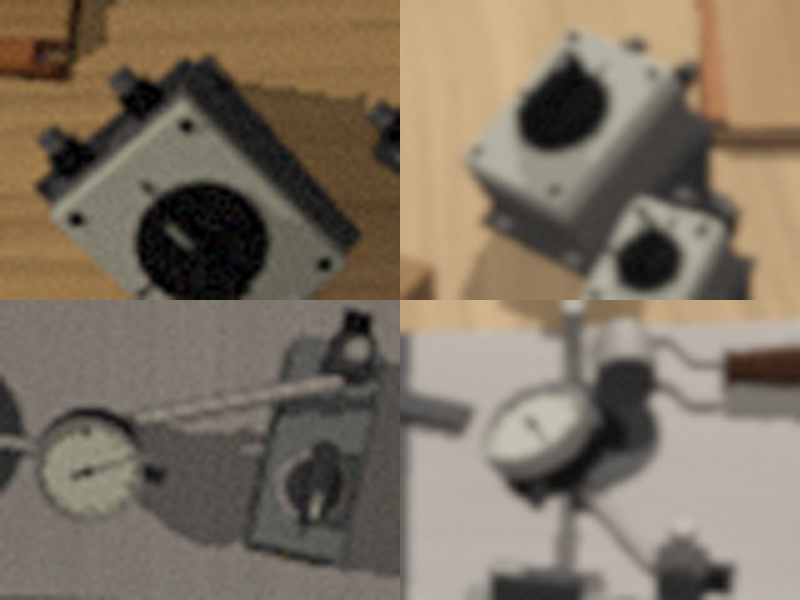

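Isolator cover screws: top view (157.4,225), (135.2,243.6), (184.8,253); side view (314.6,162.2), (330.4,170), (295.6,185), (311,193). The pointer points left of the dial in the top view. I need the remaining features closer.

Run:
```python
import cv2,numpy as np,pickle
d=pickle.load(open("c0.pkl","rb"))
def crop(n,x,y,w,h,s): 
    return cv2.resize(d[n]["pixels"][y:y+h,x:x+w,::-1],None,fx=s,fy=s,interpolation=cv2.INTER_CUBIC)
a=np.vstack([crop("top",130,220,66,50,6)[:300,:396], crop("top",280,222,66,50,6)])
b=crop("side",300,230,66,100,6)
cv2.imwrite("pics/z2.png",np.hstack([a,b]))
a=crop("top",312,232,32,32,12); b=crop("side",308,252,32,32,12)
c=crop("top",355,222,40,60,9)[:384,:]
cv2.imwrite("pics/z3.png",np.hstack([a,b]))
```

```text
(no output)
```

View pics/z2.png

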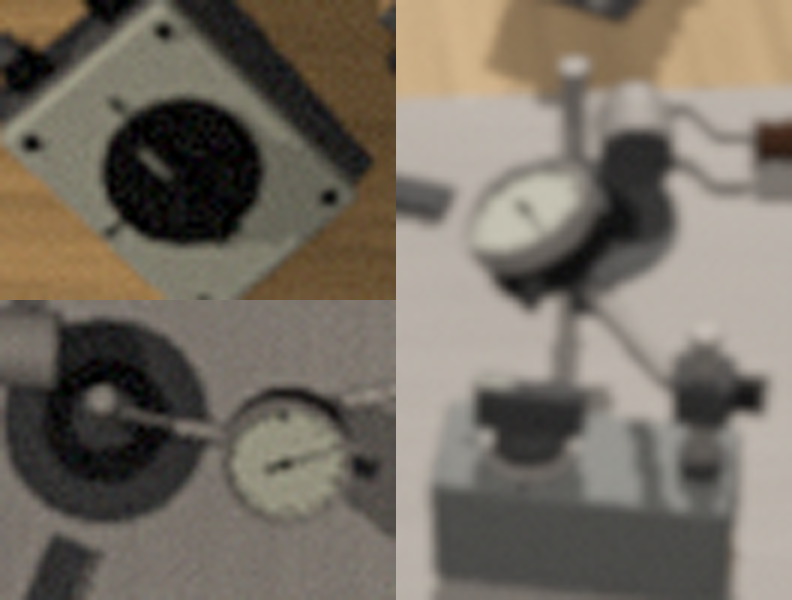

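View pics/z3.png

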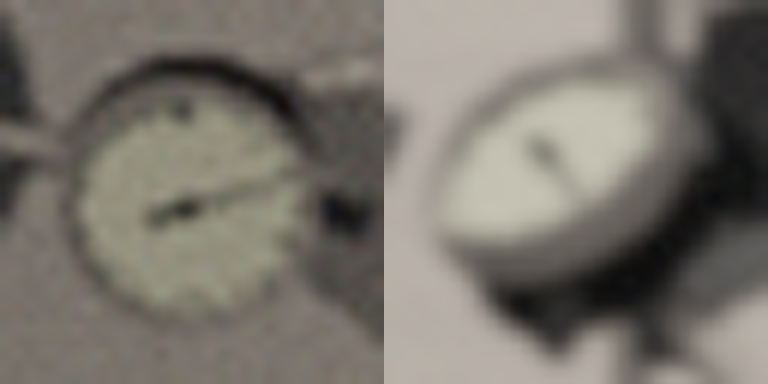

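Picks: isolator screws top (157.2,225.3), (135.3,243.8), (185,252.8), (163.8,269.5). Pin top at (296.7,238.7) top, (329.3,240.7) side. Dial face centre (327.8,249.2) top, (321.8,265.5) side; zero mark (327.2,241.2), pointer tip (337.4,246.3) in top. Switch top (374.2,251.6) / (323.2,295.5); post top (381.4,225) / (351.7,285).

```bash
cat > h.py <<'E'
import numpy as np,pickle
from scipy.optimize import least_squares
from scipy.spatial.transform import Rotation as R
d=pickle.load(open("c0.pkl","rb"))
def proj(n,p):
    c=d[n];q=np.linalg.inv(c["cam_to_world"])@np.append(p,1);k=c["camera_matrix"]
    return np.array([k[0,2]+k[0,0]*q[0]/-q[2],k[1,2]+k[1,1]*(-q[1])/-q[2]])
def ray(n,u):
    c=d[n];k=c["camera_matrix"];v=np.array([(u[0]-k[0,2])/k[0,0],-(u[1]-k[1,2])/k[1,1],-1])
    return c["cam_to_world"][:3,3],c["cam_to_world"][:3,:3]@v
def Rz(a): return R.from_euler('z',a).as_matrix()
def hit(n,u,p,nn):
    o,v=ray(n,u);return o+v*((p-o)@nn)/(v@nn)
E
python3 - <<'E'
from h import *
T=[(157.2,225.3),(135.3,243.8),(185,252.8),(163.8,269.5)]
S=[(314.6,162.2),None,None,None]
# A=(+a,-b) up-right ; B=(+a,+b); C=(-a,-b); D=(-a,+b)
sg=[(1,-1),(1,1),(-1,-1),(-1,1)]
S=[(330.4,170),(314.6,162.2),(311,193),(295.6,185)]
n=np.array([-.479,0,.878]);up=np.array([.878,0,.479])
def f(p):
    M=Rz(p[2]);g=np.array([p[0],p[1],.122]);o=[]
    for i,(s,t) in enumerate(sg):
        P=g+M@(-.034*n+s*p[3]*up+t*p[4]*np.array([0,1,0]))
        o+=list(proj("top",P)-T[i])+list(proj("side",P)-S[i])
    return np.array(o)
s=least_squares(f,[.5,.34,.78,.05,.035]);print("iso grip",s.x.round(4));print(f(s.x).round(1))
n=np.array([-.435,0,.9]);up=np.array([.9,0,.435])
def g(p,full=0):
    M=Rz(p[2]);o=np.array([p[0],p[1],.008])
    pin=o+[0,0,.09];sw=o+M@[p[3],p[4],.088];post=sw+M@[.067,0,.004];dl=o+M@[p[5],-.085,p[6]]
    if full:return pin,sw,post,dl,M
    r=[]
    for P,a,b in((pin,(296.7,238.7),(329.3,240.7)),(sw,(374.2,251.6),(323.2,295.5)),(post,(381.4,225),(351.7,285)),(dl,(327.8,249.2),(321.8,265.5))):
        r+=list(proj("top",P)-a)+list(proj("side",P)-b)
    return np.array(r)
s=least_squares(g,[.47,0,-.2,0,-.15,0,.08]);print("stand",s.x.round(4));print(g(s.x).round(1))
pin,sw,post,dl,M=g(s.x,1);print("pin",pin,"sw",sw,"post",post,"dial",dl)
N=M@n;U=M@up;W=-M[:,1]
for nm,u in(("zero",(327.2,241.2)),("tip",(337.4,246.3))):
    q=hit("top",u,dl,N)-dl;print(nm,np.arctan2(q@W,q@U),np.linalg.norm(q))
E
```

```text
iso grip [0.5712 0.3678 0.6991 0.0509 0.0361]
[-0.1  0.1  0.3  0.   0.1  0.   0.4  0.8 -0.6 -0.1  0.4  0.4 -0.2  1.1
  0.4  0.7]
stand [ 0.5982  0.0208 -0.0652 -0.024  -0.2059 -0.023   0.0765]
[-0.4  0.4  0.4  0.2  0.2 -0.3  0.  -0.4 -6.2  0.8  0.7  7.9  0.3  0.3
  0.3 -0. ]
pin [0.59823559 0.02084119 0.098     ] sw [ 0.56084836 -0.18305395  0.096     ] post [ 0.62770588 -0.18742116  0.1       ] dial [ 0.56975046 -0.06247927  0.08451396]
zero -0.15325487445733238 0.023447600475535978
tip 1.1768304685763809 0.026036689625566087
```

```bash
cat > st.py <<'E'
from h import *
n=np.array([-.435,0,.9]);up=np.array([.9,0,.435])
def g(p,full=0):
    M=Rz(p[2]);o=np.array([p[0],p[1],.008])
    pin=o+[0,0,.09];sw=o+M@[p[3],p[4],.088];post=sw+M@[.067,0,.037];dl=o+M@[p[5],-.085,p[6]]
    if full:return pin,sw,post,dl,M
    r=[]
    for P,a,b in((pin,(296.7,238.7),(329.3,240.7)),(sw,(374.2,251.6),(323.2,295.5)),(post,(381.4,225),(351.7,285)),(dl,(327.8,249.2),(321.8,265.5))):
        r+=list(proj("top",P)-a)+list(proj("side",P)-b)
    return np.array(r)
s=least_squares(g,[.47,0,-.2,0,-.15,0,.08])
pin,sw,post,dl,M=g(s.x,1)
N=M@n;U=M@up;W=-M[:,1]
E
python3 - <<'E'
from st import *
print("stand",s.x.round(4));print(g(s.x).round(1))
print("pin",pin,"sw",sw,"post",post,"dial",dl)
for nm,u in(("zero",(327.2,241.2)),("tip",(337.4,246.3))):
    q=hit("top",u,dl,N)-dl;print(nm,np.arctan2(q@W,q@U),np.linalg.norm(q))
from bench import r
T=R.from_quat(r.read_state()["eef_rot"]).as_matrix();print(T.round(3))
E
```

```text
stand [ 0.5981  0.0197 -0.2208  0.0068 -0.2063 -0.0098  0.0754]
[-0.   0.4  0.4  0.4  0.2  0.1 -0.5 -0.3 -0.2 -0.1  0.6  0.2 -0.3  0.3
  0.3 -0. ]
pin [0.59809113 0.01973477 0.098     ] sw [ 0.55960527 -0.18301683  0.096     ] post [ 0.62497926 -0.19768794  0.133     ] dial [ 0.56995288 -0.06106465  0.08344299]
zero -0.230931901705853 0.02318643652408694
tip 1.0365015667053015 0.027592367442107513
[[ 0.959  0.282 -0.   ]
 [ 0.282 -0.959  0.001]
 [-0.    -0.001 -1.   ]]
```

Request:
{"op": "play_rows", "data": {"claw": [0,0,0,0,0,0,0,0], "delta_pos": [[0.129,-0.129,-0.024],[0.129,-0.129,-0.024],[0.129,-0.129,-0.024],[0.129,-0.129,-0.024],[0.129,-0.129,-0.024],[0.129,-0.129,-0.024],[0.129,-0.129,-0.024],[0.129,-0.129,-0.024]], "delta_rot": [[0,0,0],[0,0,0],[0,0,0],[0,0,0],[0,0,0],[0,0,0],[0,0,0],[0,0,0]]}}

```text
time: 0.9
ee_pos: [0.3164, -0.3419, 0.2609]
eef_rot: [0.99, 0.142, -0.0, -0.0]
ft_force: [1.2, 0.0, 0.3]
width: 0.087
grip_force: 0.0
```

Request:
{"op": "play_rows", "data": {"claw": [0,0,0,0,0,0,0,0], "delta_pos": [[0.129,-0.129,-0.024],[0.129,-0.129,-0.024],[0.129,-0.129,-0.024],[0.129,-0.129,-0.024],[0.129,-0.129,-0.024],[0.129,-0.129,-0.024],[0.1,-0.18,0.012],[0.1,-0.18,0.012]], "delta_rot": [[0,0,0],[0,0,0],[0,0,0],[0,0,0],[0,0,0],[0,0,0],[0,0,0],[0,0,0]]}}

```text
time: 1.7
ee_pos: [0.4392, -0.0694, 0.2848]
eef_rot: [0.99, 0.142, -0.0, -0.0]
ft_force: [1.4, 0.3, 0.0]
width: 0.0871
grip_force: 0.0
```

Request:
{"op": "play_rows", "data": {"claw": [0,0,0,0,0,0,0,0], "delta_pos": [[0.1,-0.18,0.012],[0.1,-0.18,0.012],[0.1,-0.18,0.012],[0.1,-0.18,0.012],[0.1,-0.18,0.012],[0.1,-0.18,0.012],[0.1,-0.18,0.012],[0.1,-0.18,0.012]], "delta_rot": [[0,0,0],[0,0,0],[0,0,0],[0,0,0],[0,0,0],[0,0,0],[0,0,0],[0,0,0]]}}

```text
time: 2.5
ee_pos: [0.5116, 0.2518, 0.2653]
eef_rot: [0.99, 0.142, -0.0, 0.0]
ft_force: [0.6, 0.0, 0.5]
width: 0.0872
grip_force: 0.0
```

```bash
cat > plan.py <<'E'
from h import *
from bench import r
def iso(depth):
    M=Rz(.6991);n=M@[-.479,0,.878];y=-M[:,1];z=-n
    return np.array([.5712,.3678,.122])-depth*n, np.c_[np.cross(y,z),y,z]
def plan(P,Q):
    s=r.read_state();T=R.from_quat(s["eef_rot"]).as_matrix()
    print("t",s["time"],"pos",s["ee_pos"].round(4),"q",s["joint_positions"].round(2),"F",s["ft_force"].round(1),"w",s["width"].round(4),"g",s["grip_force"])
    print("shift units (now axes)",(T.T@(P-s["ee_pos"])/.2).round(4),"mm",np.linalg.norm(P-s["ee_pos"])*1e3)
    print("turn units",(R.from_matrix(T.T@Q).as_rotvec()/np.pi).round(4), "shift in goal axes",(Q.T@(P-s["ee_pos"])/.2).round(4))
E
python3 -c "
from plan import *
plan(*iso(-.1))"
```

```text
Traceback (most recent call last):
  File "plan.py", line 8, in plan
    print("t",s["time"],"pos",s["ee_pos"].round(4),"q",s["joint_positions"].round(2),"F",s["ft_force"].round(1),"w",s["width"].round(4),"g",s["grip_force"])
                                                                                                                    ^^^^^^^^^^^^^^^^
AttributeError: 'float' object has no attribute 'round'
```

```bash
sed -i 's/s\["width"\].round(4)/round(s["width"],4)/' plan.py
python3 -c "
from plan import *
plan(*iso(-.1))"
```

```text
t 2.5 pos [0.5116 0.2518 0.2653] q [ 0.22  0.32 -0.93  1.51  0.26  1.45 -2.01] F [0.6 0.  0.5] w 0.0872 g 0.0
shift units (now axes) [ 0.2298 -0.3767  0.2773] mm 104.23730538937788
turn units [ 0.033   0.1568 -0.1291] shift in goal axes [ 0.1849 -0.2523  0.4169]
```

Request:
{"op": "play_rows", "data": {"claw": [0,0,0,0,0,0,0,0], "delta_pos": [[0.115,-0.188,0.05],[0.115,-0.188,0.05],[0,0,0],[0,0,0],[0,0,0],[0,0,0],[0,0,0],[0,0,0]], "delta_rot": [[0,0,0],[0,0,0],[0.0066,0.0314,-0.0258],[0.0066,0.0314,-0.0258],[0.0066,0.0314,-0.0258],[0.0066,0.0314,-0.0258],[0.0066,0.0314,-0.0258],[0,0,0]]}}

```text
time: 3.3
ee_pos: [0.5339, 0.3315, 0.2433]
eef_rot: [0.911, 0.332, 0.232, -0.082]
ft_force: [-0.2, -0.7, 0.5]
width: 0.0873
grip_force: 0.0
```

```bash
python3 -c "
from plan import *
plan(*iso(-.1));plan(*iso(.017))"
```

```text
t 3.3 pos [0.5339 0.3315 0.2433] q [ 0.53  0.07 -1.15  1.86  0.04  0.76 -1.5 ] F [-0.2 -0.7  0.5] w 0.0873 g 0.0
shift units (now axes) [-0.0625 -0.0194  0.1568] mm 33.987903204486905
turn units [0.0014 0.0004 0.0002] shift in goal axes [-0.0628 -0.0187  0.1568]
t 3.3 pos [0.5339 0.3315 0.2433] q [ 0.53  0.07 -1.15  1.86  0.04  0.76 -1.5 ] F [-0.2 -0.7  0.5] w 0.0873 g 0.0
shift units (now axes) [-0.0617 -0.0219  0.7419] mm 148.958478179593
turn units [0.0014 0.0004 0.0002] shift in goal axes [-0.0628 -0.0187  0.742 ]
```

Request:
{"op": "play_rows", "data": {"claw": [0,0,0,0,0,0,0,0], "delta_pos": [[-0.062,-0.02,0.05],[0,0,0.14],[0,0,0.14],[0,0,0.14],[0,0,0.11],[0,0,0.08],[0,0,0.08],[0,0,0]], "delta_rot": [[0.0014,0,0],[0,0,0],[0,0,0],[0,0,0],[0,0,0],[0,0,0],[0,0,0],[0,0,0]]}}

```text
time: 4.1
ee_pos: [0.5768, 0.3788, 0.1073]
eef_rot: [0.911, 0.332, 0.229, -0.087]
ft_force: [-0.5, -0.2, 0.1]
width: 0.087
grip_force: 0.0
```

```bash
python3 -c "
from plan import *
plan(*iso(.017))"
```

```text
t 4.1 pos [0.5768 0.3788 0.1073] q [ 0.15  0.41 -0.9   1.86  0.54  0.57 -1.9 ] F [-0.5 -0.2  0.1] w 0.087 g 0.0
shift units (now axes) [-0.0148  0.0238 -0.0067] mm 5.755429865637464
turn units [-0.0018  0.0012 -0.0006] shift in goal axes [-0.0148  0.0238 -0.0066]
```

Request:
{"op": "play_rows", "data": {"claw": [0,0,0], "delta_pos": [[-0.015,0.024,-0.007],[0,0,0],[0,0,0]], "delta_rot": [[-0.0018,0.0012,0],[0,0,0],[0,0,0]]}}

```text
time: 4.4
ee_pos: [0.5783, 0.3717, 0.1106]
eef_rot: [0.91, 0.331, 0.235, -0.085]
ft_force: [-0.2, 0.7, -0.6]
width: 0.0869
grip_force: 0.0
```

```bash
python3 -c "
from plan import *
plan(*iso(.017))"
```

```text
t 4.4 pos [0.5783 0.3717 0.1106] q [ 0.16  0.4  -0.91  1.88  0.54  0.55 -1.89] F [-0.2  0.7 -0.6] w 0.0869 g 0.0
shift units (now axes) [-0.0077 -0.0081  0.0157] mm 3.846883090494215
turn units [ 0.0007 -0.0017 -0.0001] shift in goal axes [-0.0076 -0.0081  0.0157]
```

Request:
{"op": "play_rows", "data": {"claw": [0,0,0,0], "delta_pos": [[-0.007,-0.008,0.014],[0,0,0],[0,0,0],[0,0,0]], "delta_rot": [[0,0,0],[0,0,0],[0,0,0],[0,0,0]]}}

```text
time: 4.8
ee_pos: [0.577, 0.3733, 0.1067]
eef_rot: [0.91, 0.332, 0.235, -0.085]
ft_force: [-0.0, -0.4, 0.6]
width: 0.0871
grip_force: 0.0
```

```bash
python3 -c "
from plan import *
plan(*iso(.017))"
```

```text
t 4.8 pos [0.577  0.3733 0.1067] q [ 0.15  0.4  -0.9   1.88  0.55  0.55 -1.9 ] F [-0.  -0.4  0.6] w 0.0871 g 0.0
shift units (now axes) [ 0.0017  0.0026 -0.0014] mm 0.6756253598288348
turn units [ 0.0003 -0.0015  0.0002] shift in goal axes [ 0.0017  0.0026 -0.0014]
```

Request:
{"op": "play_rows", "data": {"claw": [1,1,1,1,1,1], "delta_pos": [[0,0,0],[0,0,0],[0,0,0],[0,0,0],[0,0,0],[0,0,0]], "delta_rot": [[0,0,0],[0,0,0],[0,0,0],[0,0,0],[0,0,0],[0,0,0]], "squeeze": 45}}

```text
time: 5.4
ee_pos: [0.5769, 0.3734, 0.1066]
eef_rot: [0.91, 0.332, 0.235, -0.085]
ft_force: [0.4, -0.3, -0.8]
width: 0.0469
grip_force: 0.0
```

Request:
{"op": "play_rows", "data": {"claw": [1,1,1,1,1,1,1], "delta_pos": [[0,0,0],[0,0,0],[0,0,0],[0,0,0],[0,0,0],[0,0,0],[0,0,0]], "delta_rot": [[0,0,0],[0,0,0],[0,0,0],[0,0,0],[0,0,0],[0,0,0],[0,0,0]], "squeeze": 45}}

```text
time: 6.1
ee_pos: [0.575, 0.3757, 0.1066]
eef_rot: [0.909, 0.333, 0.234, -0.086]
ft_force: [-5.9, 4.7, 0.3]
width: 0.0135
grip_force: 45.0
```

Request:
{"op": "play_rows", "data": {"claw": [1,1,1,1,1,1,1,1], "delta_pos": [[0,-0.015,0],[0,0,0],[0,0,0],[0,0,0],[0,0,0],[0,0,0],[0,0,0],[0,0,0]], "delta_rot": [[0,0,0],[0,0,-0.02],[0,0,-0.03],[0,0,-0.03],[0,0,-0.03],[0,0,-0.03],[0,0,-0.03],[0,0,-0.03]]}}

```text
time: 6.9
ee_pos: [0.5753, 0.3755, 0.1067]
eef_rot: [0.762, 0.598, 0.249, -0.008]
ft_force: [0.5, 0.6, -0.7]
width: 0.0137
grip_force: 45.0
```

```bash
python3 -c "
from plan import *
plan(*iso(.017))"
```

```text
t 6.9 pos [0.5753 0.3755 0.1067] q [ 0.24  0.45 -1.03  1.88  0.67  0.59 -1.36] F [ 0.5  0.6 -0.7] w 0.0137 g 45.00916063785553
shift units (now axes) [-0.0086  0.0136 -0.0017] mm 3.2317156478412454
turn units [ 0.0009 -0.0014  0.2012] shift in goal axes [ 0.0011  0.016  -0.0017]
```

Request:
{"op": "play_rows", "data": {"claw": [1,1,1,1,1,1,1,1], "delta_pos": [[0,0,0],[0,0,0],[0,0,0],[0,0,0],[0,0,0],[0,0,0],[0,0,0],[0,0,0]], "delta_rot": [[0,0,-0.04],[0,0,-0.04],[0,0,-0.04],[0,0,-0.04],[0,0,-0.04],[0,0,-0.04],[0,0,-0.04],[0,0,0]]}}

```text
time: 7.7
ee_pos: [0.5759, 0.3756, 0.1069]
eef_rot: [0.435, 0.865, 0.23, 0.099]
ft_force: [4.8, 2.3, -1.5]
width: 0.0136
grip_force: 45.1
```

```bash
python3 -c "
from plan import *
plan(*iso(.017));print(r.read_state()['torque'])"
```

```text
t 7.7 pos [0.5759 0.3756 0.1069] q [ 0.36  0.55 -1.19  1.87  0.85  0.66 -0.6 ] F [ 4.8  2.3 -1.5] w 0.0136 g 45.059072971343994
shift units (now axes) [-0.0146 -0.0009 -0.0018] mm 2.940402651540494
turn units [ 0.0018 -0.0013  0.4807] shift in goal axes [-0.0018  0.0145 -0.0018]
[-0.17484326 -0.37646339  0.09884362]
```

Request:
{"op": "play_rows", "data": {"claw": [1,1,0,0,0,0,0,0], "delta_pos": [[0,0,0],[0,0,0],[0,0,0],[0,0,0],[0,0,0],[0,0,0],[0,0,0],[0,0,0]], "delta_rot": [[0,0,-0.017],[0,0,0],[0,0,0],[0,0,0],[0,0,0],[0,0,0],[0,0,0],[0,0,0]]}}

```text
time: 8.5
ee_pos: [0.5749, 0.3757, 0.1065]
eef_rot: [0.413, 0.876, 0.226, 0.105]
ft_force: [0.6, -0.0, -0.1]
width: 0.0536
grip_force: 0.0
```

Request:
{"op": "play_rows", "data": {"claw": [0,0,0,0,0,0,0,0], "delta_pos": [[0,0,-0.05],[0,0,-0.1],[0,0,-0.15],[0,0,-0.2],[0,0,-0.2],[0,0,-0.1],[0,0,0],[0,0,0]], "delta_rot": [[0,0,0],[0,0,0],[0,0,0],[0,0,0],[0,0,0],[0,0,0],[0,0,0],[0,0,0]]}}

```text
time: 9.3
ee_pos: [0.5223, 0.3276, 0.2304]
eef_rot: [0.413, 0.877, 0.222, 0.105]
ft_force: [0.7, -0.0, -0.3]
width: 0.087
grip_force: 0.0
```

```bash
cat >> plan.py <<'E'
import st
def switch(depth,dx=0,dy=0):
    M=st.M;x=-M[:,0];z=np.array([0,0,-1.])
    return st.sw+M@[dx,dy,-depth],np.c_[x,np.cross(z,x),z]
def dial(depth,a):
    # tool x at angle a (rad, clockwise facing the dial) from up the slope
    z=-st.N;x=np.cos(a)*st.U+np.sin(a)*st.W
    return st.dl-depth*st.N,np.c_[x,np.cross(z,x),z]
E
python3 -c "
from plan import *
plan(*switch(-.13))
import cv2
c=r.camera('top')['pixels'][:,:,::-1];s=r.camera('side')['pixels'][:,:,::-1]
f=lambda a:cv2.resize(a,None,fx=5,fy=5,interpolation=cv2.INTER_CUBIC)
cv2.imwrite('pics/iso.png',np.hstack([f(c[205:285,120:200]),f(s[150:230,275:355])]))"
```

```text
t 9.3 pos [0.5223 0.3276 0.2304] q [ 0.82  0.12 -1.47  1.89  0.14  0.74 -0.01] F [ 0.7 -0.  -0.3] w 0.087 g 0.0
shift units (now axes) [-2.0888 -1.3131 -0.6834] mm 512.0328772164925
turn units [ 0.1521  0.0526 -0.2058] shift in goal axes [-0.741  -2.4505  0.0222]
```

View pics/iso.png

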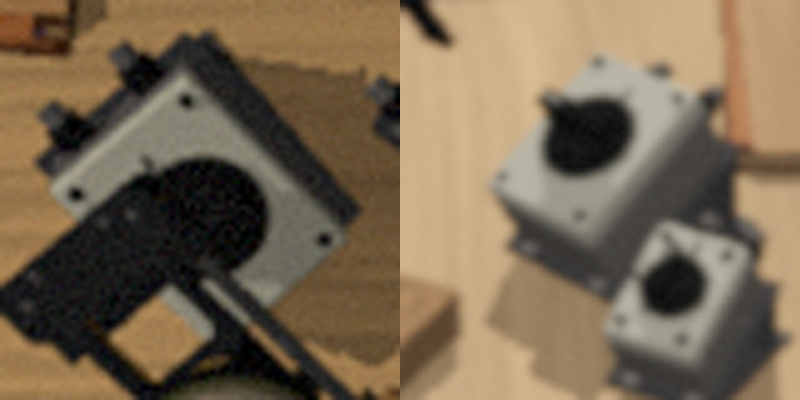

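The isolator's bar now lies across the cover (white end at left in the side view), so it is off. The fan isolator is unchanged.

Request:
{"op": "play_rows", "data": {"claw": [0,0,0,0,0,0,0,0], "delta_pos": [[-0.14,-0.088,-0.05],[-0.15,-0.094,-0.05],[-0.15,-0.094,-0.05],[-0.15,-0.094,-0.05],[-0.15,-0.094,-0.05],[-0.15,-0.094,-0.05],[-0.15,-0.094,-0.05],[-0.15,-0.094,-0.05]], "delta_rot": [[0,0,0],[0,0,0],[0,0,0],[0,0,0],[0,0,0],[0,0,0],[0,0,0],[0,0,0]]}}

```text
time: 10.2
ee_pos: [0.5375, 0.0584, 0.2269]
eef_rot: [0.413, 0.879, 0.218, 0.098]
ft_force: [0.5, -0.7, 0.6]
width: 0.0867
grip_force: 0.0
```

```bash
python3 -c "
from plan import *
plan(*switch(-.13))"
```

```text
t 10.2 pos [0.5375 0.0584 0.2269] q [ 0.99 -0.1  -0.92  1.98 -0.52  0.93  1.01] F [ 0.5 -0.7  0.6] w 0.0867 g 0.0
shift units (now axes) [-0.9985 -0.6074 -0.3213] mm 242.41434349584438
turn units [ 0.1486  0.048  -0.2053] shift in goal axes [-0.3722 -1.1535  0.0045]
```

Request:
{"op": "play_rows", "data": {"claw": [0,0,0,0,0,0,0,0], "delta_pos": [[-0.166,-0.101,-0.054],[-0.166,-0.101,-0.054],[-0.166,-0.101,-0.054],[-0.166,-0.101,-0.054],[-0.166,-0.101,-0.054],[-0.166,-0.101,-0.054],[0,0,0],[0,0,0]], "delta_rot": [[0,0,0],[0,0,0],[0,0,0],[0,0,0],[0,0,0],[0,0,0],[0.0186,0.006,-0.0257],[0.0186,0.006,-0.0257]]}}

```text
time: 11.0
ee_pos: [0.5588, -0.1836, 0.2255]
eef_rot: [0.343, 0.922, 0.165, 0.073]
ft_force: [0.4, 0.9, -0.1]
width: 0.0869
grip_force: 0.0
```

Request:
{"op": "play_rows", "data": {"claw": [0,0,0,0,0,0,0,0], "delta_pos": [[0,0,0],[0,0,0],[0,0,0],[0,0,0],[0,0,0],[0,0,0],[0,0,0],[0,0,0]], "delta_rot": [[0.0186,0.006,-0.0257],[0.0186,0.006,-0.0257],[0.0186,0.006,-0.0257],[0.0186,0.006,-0.0257],[0.0186,0.006,-0.0257],[0.0186,0.006,-0.0257],[0,0,0],[0,0,0]]}}

```text
time: 11.8
ee_pos: [0.5598, -0.1813, 0.227]
eef_rot: [0.111, 0.994, 0.0, 0.001]
ft_force: [-0.1, -0.5, 0.6]
width: 0.0873
grip_force: 0.0
```

```bash
python3 -c "
from plan import *
plan(*switch(-.13));print(r.read_state()['joint_vel'].round(3))"
```

```text
t 11.8 pos [ 0.5598 -0.1813  0.227 ] q [ 0.84  0.34 -0.75  1.53  0.23  1.37  1.42] F [-0.1 -0.5  0.6] w 0.0873 g 0.0
shift units (now axes) [-0.001  -0.0084  0.0051] mm 1.9736486927992396
turn units [ 0.0003  0.0006 -0.0007] shift in goal axes [-0.001  -0.0084  0.0051]
[ 0.029 -0.021  0.016  0.001 -0.012  0.     0.004]
```

Request:
{"op": "play_rows", "data": {"claw": [0,0,0,0,0,0,0,0], "delta_pos": [[0,-0.008,0.1],[0,0,0.15],[0,0,0.15],[0,0,0.15],[0,0,0.12],[0,0,0.05],[0,0,0],[0,0,0]], "delta_rot": [[0,0,0],[0,0,0],[0,0,0],[0,0,0],[0,0,0],[0,0,0],[0,0,0],[0,0,0]]}}

```text
time: 12.6
ee_pos: [0.5603, -0.1844, 0.0859]
eef_rot: [0.112, 0.994, -0.001, 0.003]
ft_force: [0.2, -0.2, 0.3]
width: 0.0869
grip_force: 0.0
```

```bash
python3 -c "
from plan import *
plan(*switch(.015))"
```

```text
t 12.6 pos [ 0.5603 -0.1844  0.0859] q [ 0.81  0.46 -0.7   1.69  0.33  1.11  1.35] F [ 0.2 -0.2  0.3] w 0.0869 g 0.0
shift units (now axes) [0.005  0.0058 0.0244] mm 5.119844717707439
turn units [-0.0002  0.0017 -0.0009] shift in goal axes [0.0048 0.0058 0.0245]
```

Request:
{"op": "play_rows", "data": {"claw": [0,1,1,1,1,1,1,1], "delta_pos": [[0.005,0.005,0.025],[0,0,0],[0,0,0],[0,0,0],[0,0,0],[0,0,0],[0,0,0],[0,0,0]], "delta_rot": [[0,0,0],[0,0,0],[0,0,0],[0,0,0],[0,0,0],[0,0,0],[0,0,0],[0,0,0]], "squeeze": 40}}

```text
time: 13.4
ee_pos: [0.5591, -0.1828, 0.0801]
eef_rot: [0.111, 0.994, -0.001, 0.002]
ft_force: [0.9, -0.4, 0.3]
width: 0.0391
grip_force: 0.0
```

Request:
{"op": "play_rows", "data": {"claw": [1,1,1,1,1], "delta_pos": [[0,0,0],[0,0,0],[0,0,0],[0,0,0],[0,0,0]], "delta_rot": [[0,0,0],[0,0,0],[0,0,0],[0,0,0],[0,0,0]]}}

```text
time: 13.9
ee_pos: [0.5597, -0.18, 0.0801]
eef_rot: [0.11, 0.994, 0.001, 0.002]
ft_force: [1.7, 6.6, -0.4]
width: 0.0119
grip_force: 39.9
```

```bash
python3 -c "
from plan import *
plan(*switch(.015))"
```

```text
t 13.9 pos [ 0.5597 -0.18    0.0801] q [ 0.8   0.46 -0.71  1.7   0.33  1.1   1.35] F [ 1.7  6.6 -0.4] w 0.0119 g 39.90000665187836
shift units (now axes) [-0.0027 -0.0146 -0.0045] mm 3.1057735521336944
turn units [ 0.0008  0.0014 -0.    ] shift in goal axes [-0.0026 -0.0146 -0.0045]
```

Request:
{"op": "play_rows", "data": {"claw": [1,1,1,1,1,1,1,1], "delta_pos": [[0,0.014,0],[0,0,0],[0,0,0],[0,0,0],[0,0,0],[0,0,0],[0,0,0],[0,0,0]], "delta_rot": [[0,0,0],[0,0,0.03],[0,0,0.04],[0,0,0.04],[0,0,0.04],[0,0,0.04],[0,0,0.04],[0,0,0.04]]}}

```text
time: 14.7
ee_pos: [0.5591, -0.1808, 0.0801]
eef_rot: [0.512, 0.859, -0.001, 0.002]
ft_force: [-3.3, -1.7, 2.3]
width: 0.0115
grip_force: 39.9
```

Request:
{"op": "play_rows", "data": {"claw": [1,1,1,1,1,1,1], "delta_pos": [[0,0,0],[0,0,0],[0,0,0],[0,0,0],[0,0,0],[0,0,0],[0,0,0]], "delta_rot": [[0,0,0.04],[0,0,0.04],[0,0,0.04],[0,0,0.04],[0,0,0.03],[0,0,0.03],[0,0,0]]}}

```text
time: 15.4
ee_pos: [0.5582, -0.181, 0.0801]
eef_rot: [0.773, 0.635, -0.001, 0.001]
ft_force: [-7.0, 0.1, 5.0]
width: 0.0115
grip_force: 39.9
```

```bash
python3 -c "
from plan import *
plan(*switch(.015));print(r.read_state()['torque'])"
```

```text
t 15.4 pos [ 0.5582 -0.181   0.0801] q [ 0.59  0.4  -0.43  1.71  0.19  1.07 -0.1 ] F [-7.   0.1  5. ] w 0.0115 g 39.86544370651245
shift units (now axes) [-0.0086  0.0091 -0.0047] mm 2.6820838277004038
turn units [-3.000e-04  1.100e-03 -4.919e-01] shift in goal axes [-0.0093 -0.0084 -0.0047]
[-0.33158009  1.71661576 -0.13845178]
```

Request:
{"op": "play_rows", "data": {"claw": [0.55,0.55,0.55,0.55,0.55,0.55], "delta_pos": [[0,0,0],[0,0,0],[0,0,0],[0,0,0],[0,0,0],[0,0,0]], "delta_rot": [[0,0,0],[0,0,0],[0,0,0],[0,0,0],[0,0,0],[0,0,0]]}}

```text
time: 16.0
ee_pos: [0.5598, -0.18, 0.0801]
eef_rot: [0.771, 0.637, 0.001, 0.002]
ft_force: [0.8, 0.9, 0.3]
width: 0.0383
grip_force: 0.0
```

Request:
{"op": "play_rows", "data": {"claw": [0.55,0.55,0.55,0.55,0,0,0,0], "delta_pos": [[0,0,-0.05],[0,0,-0.1],[0,0,-0.2],[0,0,-0.2],[0,0,-0.2],[0,0,-0.05],[0,0,0],[0,0,0]], "delta_rot": [[0,0,0],[0,0,0],[0,0,0],[0,0,0],[0,0,0],[0,0,0],[0,0,0],[0,0,0]]}}

```text
time: 16.8
ee_pos: [0.5586, -0.1797, 0.2391]
eef_rot: [0.771, 0.636, 0.001, 0.002]
ft_force: [-1.0, -0.2, -0.5]
width: 0.0632
grip_force: 0.0
```

```bash
python3 -c "
from plan import *
import st; st.dl=st.dl+[-.001,.0025,0]
plan(*dial(-.12,-2.2))"
```

```text
t 16.8 pos [ 0.5586 -0.1797  0.2391] q [ 0.61  0.27 -0.45  1.53  0.12  1.37 -0.05] F [-1.  -0.2 -0.5] w 0.0632 g 0.0
shift units (now axes) [ 0.6126 -0.3259  0.2368] mm 146.63155318091205
turn units [-0.1367 -0.0464 -0.1874] shift in goal axes [0.7298 0.0206 0.0653]
```

Request:
{"op": "play_rows", "data": {"claw": [0,0,0,0,0,0,0,0], "delta_pos": [[0.12,-0.065,0.01],[0.12,-0.065,0.01],[0.125,-0.065,0.01],[0.125,-0.065,0.01],[0.12,-0.065,0.01],[0,0,0],[0,0,0],[0,0,0]], "delta_rot": [[0,0,0],[0,0,0],[0,0,0],[0,0,0],[0,0,0],[-0.02,-0.0066,-0.027],[-0.02,-0.0066,-0.027],[-0.02,-0.0066,-0.027]]}}

```text
time: 17.6
ee_pos: [0.5176, -0.0473, 0.2278]
eef_rot: [0.679, 0.727, 0.036, 0.094]
ft_force: [-0.1, 0.2, -0.6]
width: 0.0872
grip_force: 0.0
```

Request:
{"op": "play_rows", "data": {"claw": [0,0,0,0,0,0], "delta_pos": [[0,0,0],[0,0,0],[0,0,0],[0,0,0],[0,0,0],[0,0,0]], "delta_rot": [[-0.02,-0.0066,-0.027],[-0.02,-0.0066,-0.027],[-0.02,-0.0066,-0.027],[-0.017,-0.0066,-0.026],[0,0,0],[0,0,0]]}}

```text
time: 18.2
ee_pos: [0.5178, -0.0477, 0.2287]
eef_rot: [0.536, 0.814, 0.078, 0.209]
ft_force: [0.4, -0.4, 0.4]
width: 0.0871
grip_force: 0.0
```

```bash
python3 -c "
from plan import *
import st; st.dl=st.dl+[-.001,.0025,0]
plan(*dial(-.12,-2.2))
import cv2
s=r.camera('side')['pixels'][:,:,::-1]
f=lambda a:cv2.resize(a,None,fx=6,fy=6,interpolation=cv2.INTER_CUBIC)
cv2.imwrite('pics/sw.png',f(s[235:335,280:400]))"
```

```text
t 18.2 pos [ 0.5178 -0.0477  0.2287] q [ 0.51 -0.22 -0.51  2.08 -0.    0.81  0.39] F [ 0.4 -0.4  0.4] w 0.0871 g 0.0
shift units (now axes) [ 0.0501 -0.0636  0.168 ] mm 37.30182383685746
turn units [-0.0002  0.0002 -0.0004] shift in goal axes [ 0.0501 -0.0636  0.168 ]
```

View pics/sw.png

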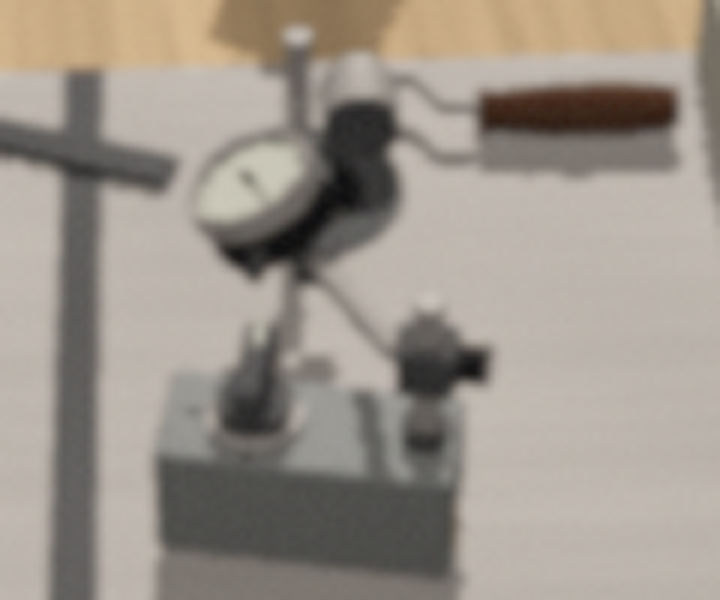

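The switch bar now points across the block (245,390), so it is on. Next is the bezel.

Request:
{"op": "play_rows", "data": {"claw": [0,0,0,0,0,0,0,0], "delta_pos": [[0.05,-0.064,0.04],[0,0,0.13],[0,0,0.15],[0,0,0.15],[0,0,0.15],[0,0,0.08],[0,0,0],[0,0,0]], "delta_rot": [[0,0,0],[0,0,0],[0,0,0],[0,0,0],[0,0,0],[0,0,0],[0,0,0],[0,0,0]]}}

```text
time: 19.05
ee_pos: [0.5643, -0.0571, 0.0966]
eef_rot: [0.535, 0.815, 0.079, 0.209]
ft_force: [0.2, -0.3, 0.8]
width: 0.087
grip_force: 0.0
```

```bash
python3 -c "
from plan import *
import st; st.dl=st.dl+[-.001,.0025,0]
plan(*dial(.008,-2.2))"
```

```text
t 19.05 pos [ 0.5643 -0.0571  0.0966] q [ 0.52  0.08 -0.59  2.14  0.33  0.52  0.1 ] F [ 0.2 -0.3  0.8] w 0.087 g 0.0
shift units (now axes) [ 0.0023 -0.0067  0.11  ] mm 22.037525215389266
turn units [0.0004 0.0001 0.    ] shift in goal axes [ 0.0023 -0.0066  0.1099]
```

Request:
{"op": "play_rows", "data": {"claw": [0,0,0,1,1,1,1,1], "delta_pos": [[0.002,-0.006,0.06],[0,0,0.05],[0,0,0],[0,0,0],[0,0,0],[0,0,0],[0,0,0],[0,0,0]], "delta_rot": [[0,0,0],[0,0,0],[0,0,0],[0,0,0],[0,0,0],[0,0,0],[0,0,0],[0,0,0]], "squeeze": 15}}

```text
time: 19.85
ee_pos: [0.5719, -0.0599, 0.0764]
eef_rot: [0.535, 0.815, 0.078, 0.21]
ft_force: [-4.4, 0.3, 5.4]
width: 0.0575
grip_force: 15.0
```

```bash
python3 -c "
from plan import *
import st; st.dl=st.dl+[-.001,.0025,0]
plan(*dial(.008,-2.2))"
```

```text
t 19.85 pos [ 0.5719 -0.0599  0.0764] q [ 0.5   0.13 -0.57  2.14  0.42  0.48  0.03] F [-4.4  0.3  5.4] w 0.0575 g 15.019314140081406
shift units (now axes) [0.0022 0.003  0.0012] mm 0.7755355894902819
turn units [0.0003 0.0007 0.0003] shift in goal axes [0.0022 0.003  0.0012]
```

Request:
{"op": "play_rows", "data": {"claw": [1,1,1,1,1,1,1,1], "delta_pos": [[0,0,0],[0,0,0],[0,0,0],[0,0,0],[0,0,0],[0,0,0],[0,0,0],[0,0,0]], "delta_rot": [[0,0,0.03],[0,0,0.04],[0,0,0.04],[0,0,0.04],[0,0,0.04],[0,0,0.04],[0,0,0.04],[0,0,0.04]]}}

```text
time: 20.65
ee_pos: [0.571, -0.06, 0.0758]
eef_rot: [0.855, 0.468, 0.167, 0.148]
ft_force: [-8.3, 0.2, 6.1]
width: 0.0575
grip_force: 15.0
```

Request:
{"op": "play_rows", "data": {"claw": [1,1,1,1,1], "delta_pos": [[0,0,0],[0,0,0],[0,0,0],[0,0,0],[0,0,0]], "delta_rot": [[0,0,0.04],[0,0,0.03],[0,0,0.02],[0,0,0],[0,0,0]]}}

```text
time: 21.15
ee_pos: [0.5709, -0.0597, 0.0756]
eef_rot: [0.912, 0.345, 0.186, 0.123]
ft_force: [-9.9, 1.3, 5.1]
width: 0.0574
grip_force: 15.0
```

```bash
python3 -c "
from plan import *
import st; st.dl=st.dl+[-.001,.0025,0]
plan(*dial(.008,-2.2))"
```

```text
t 21.15 pos [ 0.5709 -0.0597  0.0756] q [ 0.37  0.12 -0.43  2.15  0.37  0.48 -1.19] F [-9.9  1.3  5.1] w 0.0574 g 15.008104741573334
shift units (now axes) [ 0.0073  0.004  -0.    ] mm 1.6673476786539883
turn units [-0.      0.0005 -0.3996] shift in goal axes [-0.0015  0.0082 -0.    ]
```

Request:
{"op": "play_rows", "data": {"claw": [0,0,0,0,0,0,0,0], "delta_pos": [[0,0,0],[0,0,0],[0,0,0],[0,0,0],[0,0,-0.1],[0,0,-0.2],[0,0,-0.2],[0,0,-0.2]], "delta_rot": [[0,0,0],[0,0,0],[0,0,0],[0,0,0],[0,0,0],[0,0,0],[0,0,0],[0,0,0]]}}

```text
time: 21.95
ee_pos: [0.5118, -0.0457, 0.2036]
eef_rot: [0.911, 0.345, 0.188, 0.123]
ft_force: [0.6, 0.4, 0.9]
width: 0.087
grip_force: 0.0
```

```bash
python3 -c "
from plan import *
s=r.read_state()
plan(np.array([.43,-.26,.27]),R.from_quat(s['eef_rot']).as_matrix())"
```

```text
t 21.95 pos [ 0.5118 -0.0457  0.2036] q [ 0.41 -0.21 -0.44  2.14  0.03  0.76 -0.91] F [0.6 0.4 0.9] w 0.087 g 0.0
shift units (now axes) [-0.921   0.663  -0.3712] mm 238.79597945928745
turn units [0. 0. 0.] shift in goal axes [-0.921   0.663  -0.3712]
```

Request:
{"op": "play_rows", "data": {"claw": [0,0,0,0,0,0,0,0], "delta_pos": [[-0.13,0.095,-0.053],[-0.13,0.095,-0.053],[-0.13,0.095,-0.053],[-0.13,0.095,-0.053],[-0.13,0.095,-0.053],[-0.13,0.095,-0.053],[-0.13,0.095,-0.053],[0,0,0]], "delta_rot": [[0,0,0],[0,0,0],[0,0,0],[0,0,0],[0,0,0],[0,0,0],[0,0,0],[0,0,0]]}}

```text
time: 22.75
ee_pos: [0.4312, -0.2634, 0.2711]
eef_rot: [0.912, 0.342, 0.188, 0.125]
ft_force: [0.3, 0.2, 0.0]
width: 0.0872
grip_force: 0.0
```

```bash
python3 -c "
from plan import *
import cv2
av=lambda n:np.mean([r.camera(n)['pixels'].astype(float) for _ in range(12)],0)[:,:,::-1]
t=av('top');s=av('side');pickle.dump((t,s),open('c1.pkl','wb'))
f=lambda a:cv2.resize(a.astype(np.uint8),None,fx=14,fy=14,interpolation=cv2.INTER_CUBIC)
cv2.imwrite('pics/dial1.png',np.hstack([f(t[234:262,314:342]),f(s[252:280,308:336])]))"
```

```text
(no output)
```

View pics/dial1.png

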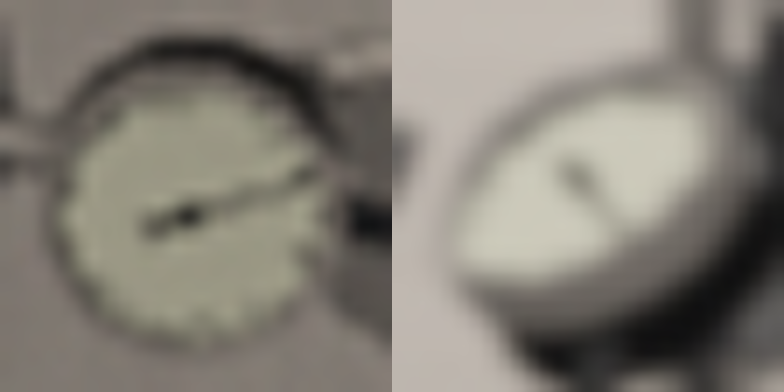

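```bash
cat > ang.py <<'E'
from st import *
import cv2,sys
# dial centre refined: pivot seen in top picture
def polar(img,uc,rs,th):
    c=hit("top",uc,dl,N); out=[]
    for rr in rs:
        P=[proj("top",c+rr*(np.cos(t)*U+np.sin(t)*W)) for t in th]
        m=np.array(P,np.float32)
        out.append(cv2.remap(img.astype(np.float32).mean(2),m[None,:,0],m[None,:,1],cv2.INTER_CUBIC)[0])
    return np.array(out)
def peak(img,uc,r0,r1,t0,t1):
    th=np.arange(t0,t1,.01);p=polar(img,uc,np.arange(r0,r1,.0005),th).mean(0)
    w=np.clip(np.percentile(p,60)-p,0,None);i=w.argmax();s=slice(max(i-25,0),i+26)
    return (th[s]*w[s]).sum()/w[s].sum(),w[i]
E
python3 - <<'E'
from ang import *
t,_=pickle.load(open("c1.pkl","rb"));z=d["top"]["pixels"].astype(float)
for uc in [(327.4,249.4),(327.7,249.2),(327.4,248.9),(327.1,249.4)]:
    print(uc,"c1 ptr",[round(peak(t,uc,a,b,.3,1.8)[0],3) for a,b in((.005,.009),(.009,.013),(.013,.017),(.017,.02),(.019,.024),(.022,.026))],
      "tail",[round(peak(t,uc,.005,.008,3.6,4.8)[0]-np.pi,3)],
      "c0 ptr",[round(peak(z,uc,a,b,.3,1.8)[0],3) for a,b in((.005,.009),(.009,.013),(.013,.017),(.017,.02))],"c0 mark",round(peak(z,uc,.019,.024,-.9,.4)[0],3))
E
```

```text
(327.4, 249.4) c1 ptr [np.float64(0.848), np.float64(0.901), np.float64(0.973), np.float64(0.994), np.float64(0.963), np.float64(0.953)] tail [np.float64(1.281)] c0 ptr [np.float64(0.86), np.float64(0.916), np.float64(0.958), np.float64(1.009)] c0 mark -0.276
(327.7, 249.2) c1 ptr [np.float64(0.901), np.float64(0.914), np.float64(1.005), np.float64(0.995), np.float64(0.968), np.float64(0.96)] tail [np.float64(1.253)] c0 ptr [np.float64(0.918), np.float64(0.937), np.float64(0.992), np.float64(1.015)] c0 mark -0.31
(327.4, 248.9) c1 ptr [np.float64(1.051), np.float64(1.022), np.float64(1.072), np.float64(1.06), np.float64(1.02), np.float64(1.006)] tail [np.float64(1.069)] c0 ptr [np.float64(1.061), np.float64(1.034), np.float64(1.058), np.float64(1.081)] c0 mark -0.287
(327.1, 249.4) c1 ptr [np.float64(0.876), np.float64(0.933), np.float64(0.976), np.float64(1.018), np.float64(0.982), np.float64(0.968)] tail [np.float64(1.231)] c0 ptr [np.float64(0.877), np.float64(0.946), np.float64(0.968), np.float64(1.025)] c0 mark -0.245
```

The zero mark at (310,174) sits nearly under the pointer (hub 187,215), perhaps 0.04 rad behind. I'll fit a small image model to pin this down.

```bash
cat > fit.py <<'E'
from st import *
from scipy.ndimage import gaussian_filter
SS=6
def maps(cam,box,shift):
    x0,y0,w,h=box
    u=(np.arange(w*SS)+.5)/SS-.5+x0;v=(np.arange(h*SS)+.5)/SS-.5+y0
    uu,vv=np.meshgrid(u-shift[0],v-shift[1])
    c=d[cam];k=c["camera_matrix"];D=np.stack([(uu-k[0,2])/k[0,0],-(vv-k[1,2])/k[1,1],-np.ones_like(uu)],-1)@c["cam_to_world"][:3,:3].T
    o=c["cam_to_world"][:3,3];V=dl-o;V=V/np.linalg.norm(V)
    q=o+D*((dl-o)@N/(D@N))[...,None]-dl
    par=np.array([V@U,V@W])/(V@N)   # in-plane shift per metre of height
    return q@U*1e3,q@W*1e3,par
def model(cam,box,p,thp,thm,h):
    su,sv,bg,ap,wp,wt,am,ar,sig=p
    a,b,par=maps(cam,box,(su,sv));r=np.hypot(a,b)
    sm=lambda x:1/(1+np.exp(-x/.15))
    pa,pb=a-h*par[0]*1,b-h*par[1]*1
    l=pa*np.cos(thp)+pb*np.sin(thp);t=-pa*np.sin(thp)+pb*np.cos(thp)
    ptr=sm(l)*sm(21.5-l)*sm(wp*(1-.7*l/21.5)-abs(t))
    tail=sm(-l)*sm(l+8)*sm(wt-abs(t)); hub=sm(2.5-np.hypot(pa,pb))
    lm=a*np.cos(thm)+b*np.sin(thm);tm=-a*np.sin(thm)+b*np.cos(thm)
    mk=sm(lm-19)*sm(24-lm)*sm(1.2-abs(tm))
    ring=sm(r-20)*sm(24-r)
    im=bg-ar*ring-ap*np.clip(ptr+tail+hub,0,1);im=im*(1-mk)+mk*am
    im=gaussian_filter(im,sig*SS).reshape(box[3],SS,box[2],SS).mean((1,3))
    rr=r.reshape(box[3],SS,box[2],SS).mean((1,3))
    return im,rr<22.8
def fit(img,cam,box,thm0,h,thp0=1.05):
    x0,y0,w,hh=box;I=img[y0:y0+hh,x0:x0+w].astype(float).mean(2)
    def f(q):
        im,m=model(cam,box,q[2:],q[0],q[1],h)
        return ((im-I)*(W_)).ravel()
    _,m=model(cam,box,[*S0,150,100,.8,1.5,40,10,.5],1,1,h);W_=m
    s=least_squares(f,[thp0,thm0,*S0,np.percentile(I[m],70),90,.8,1.5,40,10,.5],x_scale=[.1,.1,.3,.3,10,20,.3,.5,20,5,.2],diff_step=1e-3)
    J=np.linalg.pinv(s.jac.T@s.jac)*2*s.cost/m.sum()
    print(cam,h,"ptr %.3f mark %.3f diff %.3f"%(s.x[0],s.x[1],s.x[0]-s.x[1]),"sd",np.sqrt(np.diag(J))[:2].round(3),"rms",np.sqrt(2*s.cost/m.sum()).round(2),s.x[2:].round(2))
    return s.x
S0=(-.4,-.3)
E
cat > run.py <<'E'
import sys,fit
from fit import *
t,s=pickle.load(open(sys.argv[1],"rb"))
for h in (0.5,1.5):
    fit.S0=(-.4,-.3);fit.fit(t,"top",(312,233,32,32),1.02,h)
    fit.S0=(-.4,-.4);fit.fit(s,"side",(306,251,32,30),1.02,h)
E
python3 run.py c1.pkl
python3 - <<'E'
import fit
from fit import *
for h in(.5,1.5):
    fit.S0=(-.4,-.3);fit.fit(d["top"]["pixels"],"top",(312,233,32,32),-.28,h)
E
```

```text
Traceback (most recent call last):
  File "run.py", line 5, in <module>
    fit.S0=(-.4,-.3);fit.fit(t,"top",(312,233,32,32),1.02,h)
                     ^^^^^^^
AttributeError: 'function' object has no attribute 'fit'
Traceback (most recent call last):
AttributeError: 'function' object has no attribute 'fit'
```

```bash
mv fit.py fm.py; sed -i 's/import sys,fit/import sys,fm/;s/from fit/from fm/;s/fit\.S0/fm.S0/;s/fit\.fit/fm.fit/' run.py
time python3 run.py c1.pkl
python3 - <<'E'
import fm
from fm import *
for h in(.5,1.5):
    fm.S0=(-.4,-.3);fm.fit(d["top"]["pixels"],"top",(312,233,32,32),-.28,h)
E
```

```text
top 0.5 ptr 1.061 mark 1.019 diff 0.041 sd [0.012 0.012] rms 5.56 [ -0.54  -0.44 146.1  110.38   0.94   1.46  54.6   12.41   0.43]
side 0.5 ptr 0.975 mark 1.111 diff -0.137 sd [0.032 0.019] rms 8.27 [ -0.83  -0.59 194.55  55.22   1.3    3.18  76.24  29.16   0.4 ]
top 1.5 ptr 1.061 mark 1.005 diff 0.056 sd [0.013 0.012] rms 5.61 [ -0.53  -0.32 146.07 110.     0.94   1.47  55.06  12.25   0.43]
side 1.5 ptr 1.117 mark 1.040 diff 0.077 sd [0.047 0.028] rms 8.84 [ -0.88  -0.6  194.55  59.47   0.94   3.07  67.1   30.51   0.49]
top 0.5 ptr 1.067 mark -0.209 diff 1.276 sd [0.013 0.042] rms 5.59 [ -0.58  -0.44 139.62 107.99   0.95   1.42  92.53  14.04   0.45]
top 1.5 ptr 1.068 mark -0.208 diff 1.276 sd [0.013 0.047] rms 5.62 [ -0.59  -0.32 139.57 107.68   0.95   1.42  99.68  13.83   0.45]fm.py:16: RuntimeWarning: overflow encountered in exp
  sm=lambda x:1/(1+np.exp(-x/.15))

real	0m18.205s
user	0m13.881s
sys	0m4.985s
```

```bash
python3 -c "
from plan import *
P,Q=dial(.008,-2.2+1.256)
P=np.array([.5714,-.0597,.0764])
plan(P-.125*Q[:,2],Q)"
```

```text
t 23.95 pos [ 0.4324 -0.2592  0.2695] q [ 0.51 -0.27  0.03  2.06 -0.16  0.93 -0.24] F [ 0.1  0.2 -0. ] w 0.0873 g 0.0
shift units (now axes) [ 0.9073 -0.6659  0.4442] mm 241.99108390159284
turn units [ 0.0007 -0.0004  0.0001] shift in goal axes [ 0.9076 -0.6648  0.4443]
```

Request:
{"op": "play_rows", "data": {"claw": [0,0,0,0,0,0,0,0], "delta_pos": [[0.13,-0.095,0.053],[0.13,-0.095,0.053],[0.13,-0.095,0.053],[0.13,-0.095,0.053],[0.13,-0.095,0.053],[0.13,-0.095,0.053],[0.13,-0.095,0.053],[0,0,0]], "delta_rot": [[0,0,0],[0,0,0],[0,0,0],[0,0,0],[0,0,0],[0,0,0],[0,0,0],[0,0,0]]}}

```text
time: 24.75
ee_pos: [0.5131, -0.042, 0.2013]
eef_rot: [0.911, 0.347, 0.187, 0.123]
ft_force: [0.1, 0.0, 0.9]
width: 0.0867
grip_force: 0.0
```

Request:
{"op": "play_rows", "data": {"claw": [0,0,0,0,0,0,0], "delta_pos": [[0,0,0.1],[0,0,0.15],[0,0,0.15],[0,0,0.12],[0,0,0.06],[0,0,0],[0,0,0]], "delta_rot": [[0,0,0],[0,0,0],[0,0,0],[0,0,0],[0,0,0],[0,0,0],[0,0,0]]}}

```text
time: 25.45
ee_pos: [0.562, -0.0577, 0.0982]
eef_rot: [0.911, 0.345, 0.187, 0.124]
ft_force: [-0.9, -0.3, 0.8]
width: 0.0874
grip_force: 0.0
```

```bash
python3 -c "
from plan import *
P,Q=dial(.008,-2.2+1.256)
P=np.array([.5714,-.0597,.0764])
plan(P,Q)"
```

```text
t 25.45 pos [ 0.562  -0.0577  0.0982] q [ 0.43  0.06 -0.49  2.15  0.3   0.52 -1.13] F [-0.9 -0.3  0.8] w 0.0874 g 0.0
shift units (now axes) [-0.0024 -0.0039  0.1192] mm 23.864807969310238
turn units [ 0.0007 -0.0003 -0.    ] shift in goal axes [-0.0022 -0.0036  0.1192]
```

Request:
{"op": "play_rows", "data": {"claw": [0,0,0,1,1,1,1,1], "delta_pos": [[-0.002,-0.004,0.06],[0,0,0.057],[0,0,0],[0,0,0],[0,0,0],[0,0,0],[0,0,0],[0,0,0]], "delta_rot": [[0,0,0],[0,0,0],[0,0,0],[0,0,0],[0,0,0],[0,0,0],[0,0,0],[0,0,0]], "squeeze": 15}}

```text
time: 26.25
ee_pos: [0.5711, -0.0588, 0.0766]
eef_rot: [0.911, 0.345, 0.187, 0.124]
ft_force: [-3.8, -0.2, 4.2]
width: 0.0577
grip_force: 15.0
```

Request:
{"op": "play_rows", "data": {"claw": [1,1,1,1,1,1], "delta_pos": [[0,0,0],[0,0,0],[0,0,0],[0,0,0],[0,0,0],[0,0,0]], "delta_rot": [[0,0,0],[0,0,0.007],[0,0,0.007],[0,0,0],[0,0,0],[0,0,0]]}}

```text
time: 26.85
ee_pos: [0.5712, -0.0589, 0.0766]
eef_rot: [0.919, 0.325, 0.19, 0.119]
ft_force: [-5.8, 1.5, 5.3]
width: 0.0574
grip_force: 15.0
```

```bash
python3 -c "
from plan import *
P,Q=dial(.008,-2.2+1.256)
P=np.array([.5714,-.0597,.0764])
plan(P,Q)"
```

```text
t 26.85 pos [ 0.5712 -0.0589  0.0766] q [ 0.41  0.12 -0.47  2.15  0.38  0.48 -1.24] F [-5.8  1.5  5.3] w 0.0574 g 15.012837499380112
shift units (now axes) [-0.002   0.0032  0.0018] mm 0.8363187088445629
turn units [ 0.0006 -0.0004 -0.0138] shift in goal axes [-0.0021  0.0031  0.0018]
```

Turned 0.043 rad more. Release, retract, move aside and look.

Request:
{"op": "play_rows", "data": {"claw": [0,0,0,0,0,0,0,0], "delta_pos": [[0,0,0],[0,0,0],[0,0,0],[0,0,0],[0,0,-0.1],[0,0,-0.2],[0,0,-0.2],[0,0,-0.2]], "delta_rot": [[0,0,0],[0,0,0],[0,0,0],[0,0,0],[0,0,0],[0,0,0],[0,0,0],[0,0,0]]}}

```text
time: 27.65
ee_pos: [0.5107, -0.0454, 0.2036]
eef_rot: [0.919, 0.325, 0.19, 0.119]
ft_force: [1.2, -0.8, 0.5]
width: 0.0872
grip_force: 0.0
```

Request:
{"op": "play_rows", "data": {"claw": [0,0,0,0,0,0,0,0], "delta_pos": [[-0.13,0.095,-0.053],[-0.13,0.095,-0.053],[-0.13,0.095,-0.053],[-0.13,0.095,-0.053],[-0.13,0.095,-0.053],[-0.13,0.095,-0.053],[-0.13,0.095,-0.053],[0,0,0]], "delta_rot": [[0,0,0],[0,0,0],[0,0,0],[0,0,0],[0,0,0],[0,0,0],[0,0,0],[0,0,0]]}}

```text
time: 28.45
ee_pos: [0.4214, -0.2608, 0.2667]
eef_rot: [0.919, 0.322, 0.191, 0.121]
ft_force: [0.4, 0.6, -0.9]
width: 0.0869
grip_force: 0.0
```

```bash
python3 -W ignore -c "
from plan import *
import cv2
av=lambda n:np.mean([r.camera(n)['pixels'].astype(float) for _ in range(12)],0)[:,:,::-1]
t=av('top');s=av('side');pickle.dump((t,s),open('c2.pkl','wb'))
f=lambda a,k:cv2.resize(a.astype(np.uint8),None,fx=k,fy=k,interpolation=cv2.INTER_CUBIC)
cv2.imwrite('pics/end.png',np.hstack([f(t[234:262,314:342],14),f(s[150:290,270:410],2.8)]))"
python3 -W ignore run.py c2.pkl
```

```text
top 0.5 ptr 1.067 mark 1.071 diff -0.004 sd [0.013 0.014] rms 5.59 [ -0.56  -0.42 146.39 113.2    0.96   1.43  50.61  17.63   0.46]
side 0.5 ptr 1.018 mark 1.116 diff -0.099 sd [0.032 0.022] rms 7.55 [ -0.83  -0.61 194.43  58.4    1.22   3.12  83.53  35.03   0.45]
top 1.5 ptr 1.067 mark 1.057 diff 0.010 sd [0.013 0.014] rms 5.63 [ -0.56  -0.3  146.36 112.94   0.96   1.44  51.01  17.45   0.46]
side 1.5 ptr 1.031 mark 1.114 diff -0.083 sd [0.038 0.03 ] rms 8.09 [ -0.85  -0.65 193.93  56.45   1.06   3.09  88.1   34.1    0.44]
```

View pics/end.png

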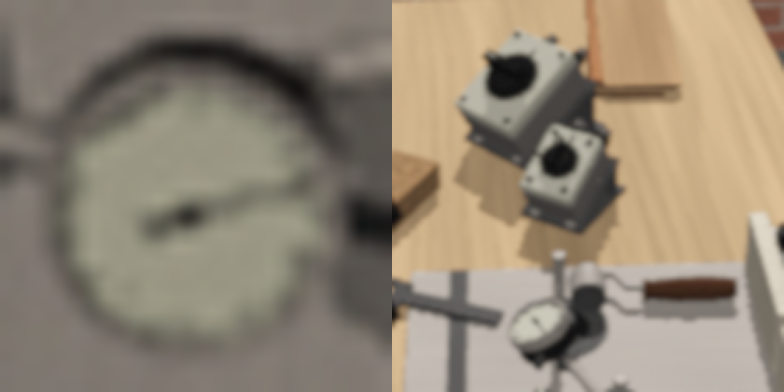

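The pointer and the bold mark now lie on one line (hub 187,215 to mark about 305,183). The larger isolator is off, the fan isolator is unchanged, and the gripper is clear, so I'm handing in.

```bash
python3 -c "
from bench import r
print(r.close_job())"
```

```text
the job is handed in; nothing more can be done
None
```

The job is handed in with no verdict returned: the larger isolator is off, the fan isolator still on, the magnetic base locked on, and the bezel turned to zero, within about 0.01 rad by the top camera (the coarser side-camera fit disagreed by up to 0.1 rad).

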